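# Feel the end float of a note counter's feed shaft and mark the verdict

## Task

The note counter's cover is off: take its feed shaft by the orange knob, pull it straight out until you feel the outer stop, then push it straight in until you feel the inner stop, bearing on each stop for a moment with about 10 N and never more than 18 N, and leave the shaft resting against the inner stop. Only after that set the black tab on the white verdict board: if the shaft floated more than 10 mm between its stops slide the tab fully to the red end, otherwise fully to the green end. Let go, and leave everything else on the desk where it is.

Things in the scene. Friction and masses are not known exactly. Their poses are not given: they have to be found in the camera images.
- counter: note-counting machine without its cover, fixed to the desk: grey base 200 x 240 mm, 45 mm high, two steel side plates up to 120 mm high at local y = -100 and +100 mm. Origin: centre of the underside. Its feed shaft runs along the machine's local y axis at local x = 0, 85 mm above the desk; the knob is at the +y end. Nothing of the machine is higher than 120 mm
- shaft: the steel feed shaft, 10 mm thick, with two black rubber rollers; slides only along the machine's local y (+y = outward, towards the knob), with about 3 N of friction, and stays where it is left. Axes parallel to the machine's; origin on the shaft axis, 195 mm inward (-y) of the knob's centre
- knob (a point): centre of the orange knob on the shaft's outer end: cylinder 28 mm in diameter, 36 mm long along the shaft, its axis 85 mm above the desk. Free space round it; the outer bearing's face is 60 mm inward of this point when the shaft is at the outer stop and at least 44 mm when it is pushed in
- outer_bearing: aluminium bearing block 56 x 32 x 50 mm on the knob side (local y = 103 to 135 mm), top 105 mm above the desk, origin on its inner face 60 mm above the desk; hides the outer stop, met when the shaft is pulled out. Sprung, 8 N per mm: with 10 N at the knob each stop gives about 0.9 mm; the grip's own give and slip make the gripper's travel read about 1 mm too long in all
- inner_bearing: aluminium bearing block 56 x 40 x 50 mm on the far side (local y = -143 to -103 mm), origin on its outer face 60 mm above the desk; hides the inner stop, depth unknown, sprung like the outer. The float, counted between first touch of each stop, is 4 to 16 mm. At the start the shaft is 1 to 3 mm from the outer stop. Let go, it stays lightly pressed on a stop by its friction
- verdict_board: white board 60 x 180 x 14 mm, fixed on the desk, origin centre of the underside; local +y end red, -y end green, slot between
- verdict_tab (a joint): place of the black tab in m: 0 = fully at the green end (-y), 0.10 = fully at the red end (+y); about 0.05 (midway) at the start. Friction 1.5 N, hard stops at both ends
- tab_top (a point): centre of the top of the black tab, 26 mm (board x) x 20 mm (board y) x 40 mm high; this point is 55 mm above the desk
- bottle: clear water bottle, 66 mm wide, 200 mm high, bystander; origin under its centre
- calculator: black calculator 160 x 110 x 18 mm, bystander; origin under its centre
- pencil: yellow pencil, about 175 mm long, lying, bystander; origin under its middle
- eraser: white eraser 45 x 22 x 13 mm, bystander; origin under its centre
- screwdriver: screwdriver, 200 mm, red handle, lying, bystander; origin under its middle
- spare_roller: black rubber roller, 34 mm in diameter, 26 mm high, bystander; origin under its centre
- coin_cup: blue cup, 70 mm wide and high, bystander; origin under its centre

How it is judged:
By the outcome, as a careful person would: the job done as asked, in the order asked, and still so for the second after the job is handed in, with the robot touching nothing.
It also fails if it takes over 64 s, if anything falls off the work surface, if the arm or the gripper's body presses on something with over 40 N, if the wrist force passes 120 N, or if a joint passes its speed limit or range.

## Robot

A 6-joint arm with a two-finger parallel gripper is mounted at the origin on the work surface. World frame = base frame: x ahead of the robot, y to its left, z up, the work surface at z = 0. Lengths are in m, angles in rad, forces in N, time in s.
With the tool pointing down it reaches from about 0.4 to 0.825 m from the base axis. Payload 7 kg.
Tool frame: the origin (TCP) lies at the very end of the fingers, on their centre line; the grasp point (between the pads) lies arm.hold_point_z behind it (arm.hold_point_z is the distance from the TCP to the grasp point, in m); z points along the fingers, y is the line along which they close (so a half turn about z gives the same grasp; the last joint's range is limited). The gripper opens to 88 mm and grips with 3 to 60 N. Pads are 19 mm wide; open, the fingers measure 130 mm over their backs; the gripper's body (78 mm by 193 mm) begins 47 mm behind the grasp point.
Start: joints at [-0.833, 0.359, 0.012, 0, -1.224, -0.288], TCP at [0.293, -0.608, 0.227] pointing down, gripper open.
Joint ranges: [-3.07, 3.07], [-1.43, 2.12], [-1.02, 1.25], [-3.03, 1.67], [-3.05, -0], [-3.03, 3.03]. Speed limits (rad/s): [2.39, 2.39, 3.01, 3.14, 3.14, 3.14].

## Interface

Orientations are given as [roll, pitch, yaw] about the fixed x, y, z axes, in that order (R = Rz(yaw) Ry(pitch) Rx(roll)).
In Python, from station import arm gives the robot as it stands.
- The arm moves only by the shell command python3 -m creep 'ROWS' [FORCE]. ROWS is a JSON object with one list for each field, all of the same length, 1 to 20, a row being the entries at one place: finger_gap (the finger opening in m), sx, sy, sz (the shift in cm), spin (a turn about the tool's z in units of 0.2 rad); each row is the pose to reach, as a shift and turn from the pose commanded when the command began, along the tool's axes at that moment; what a row does not reach only later rows make up. A row lasts 1/12 s, in which the tool goes at most 0.0417 m and 0.125 rad, less where a joint would pass 70% of its speed; a pose out of reach is approached as far as the arm can. The fingers move at their own pace and stop on an object; FORCE is the grip in N (left out, the last holds). Time passes only in rows, so rows that do not move let the fingers close. It prints the time, the measured TCP pose, the force, the opening and the grip force at its end. Input that does not fit is refused with a message, and nothing moves.
- arm.get_state(): the state, without advancing time (a new reading comes with each control period).
- arm.grab_frame(name): name is "scene" or "side" or "wrist"; returns the picture (480x640x3 uint8, red, green, blue); there is no depth.
- arm.camera_params(name): a dict with "fx", "fy", "cx", "cy" (pixels), "D" ([k1, k2, p1, p2, k3] as OpenCV has them; the pictures are not rectified), "T" (4x4, takes a point from camera to world coordinates); the wrist camera has in their place "hand_eye" (4x4, takes a point from camera to tool coordinates, whose origin is the TCP and whose axes are the flange's). Camera axes: x right, y down, z forward; pixel columns grow to the right and rows downward; lengths in m; the calibration is good to about 2 mm. A picture is of the moment at which its call begins: read the wrist's pose just before it. camera_params takes no time and is no camera call.
- arm.job_done(): hands the job in; it is judged then, once.
The state is a dict: "t": time; "q": joint angles; "qd": joint speeds; "joint_efforts": joint torques, N m; "eef_pos": TCP position; "ee_rot": TCP orientation; "force": force on the tool from outside, world axes, zero at the start; "moment": the same for the moment, N m; "width": finger opening in m; "gripper_force": force on a finger pad.
Only numpy, scipy, OpenCV 4.12 (cv2) and the standard library are available. Lean on these libraries where they do the work, as an engineer would, in place of code of your own. Each camera call takes 0.05 s, during which the arm holds its last target. There are 200 camera calls.

## Working session

There is one attempt and no reset: what is moved stays moved. The work goes in short steps, Python scripts to look and compute and a shell command to move; the robot and the scene stay as the last step left them, time stands still between calls to the robot, and variables do not carry over. Pictures are saved under pics/ and viewed, at most 10 in all, crops included, and the job is handed in when it is done.

```bash
mkdir -p pics; ls; python3 - <<'E'
from station import arm
import cv2
for n in("scene","side"):
    cv2.imwrite(f"pics/{n}0.png",arm.grab_frame(n)[:,:,::-1])
    p=arm.camera_params(n);print(n,p)
print(arm.camera_params("wrist"),arm.hold_point_z);print(arm.get_state())
E
```

```text
pics
scene {'fx': 451.0343246945104, 'fy': 451.0343246945104, 'cx': 318.4774702643939, 'cy': 240.94621562071092, 'D': array([-0.0911514,  0.       ,  0.       ,  0.       ,  0.       ]), 'T': array([[ 0.56701995,  0.59573226, -0.56885099,  1.13652337],
       [ 0.82369459, -0.41339469,  0.38811344, -0.44415468],
       [-0.00394828, -0.68862755, -0.72510448,  0.82060439],
       [ 0.        ,  0.        ,  0.        ,  1.        ]])}
side {'fx': 490.8541704989092, 'fy': 490.8541704989092, 'cx': 317.85587999562205, 'cy': 236.47222907466534, 'D': array([-0.01524478,  0.        ,  0.        ,  0.        ,  0.        ]), 'T': array([[-0.99826627, -0.03761723,  0.04527029,  0.53385648],
       [-0.05868356,  0.57664048, -0.81488772,  0.74005385],
       [ 0.00454914, -0.81613155, -0.57784825,  0.64317374],
       [ 0.        ,  0.        ,  0.        ,  1.        ]])}
{'fx': 366.8519998961218, 'fy': 366.8519998961218, 'cx': 318.98210487409096, 'cy': 237.54571126770767, 'D': array([-0.06038994,  0.        ,  0.        ,  0.        ,  0.        ]), 'hand_eye': array([[ 1.95854269e-04, -9.58
[... 283 characters left out ...]

         1.00000000e+00]])} 0.0188
{'t': 0.1, 'q': array([-8.32900508e-01,  3.59338859e-01,  1.11512929e-02, -2.94854564e-04,
       -1.22410685e+00, -2.88069127e-01]), 'qd': array([ 0.00114831,  0.00074098,  0.00171358, -0.00099426, -0.00096716,
        0.0030567 ]), 'joint_efforts': array([-2.50998710e-03, -5.84162593e+01,  2.93753850e+01,  7.01547951e+00,
        1.02282269e-02, -5.59702062e-05]), 'eef_pos': array([ 0.29325783, -0.60748131,  0.22570394]), 'ee_rot': array([ 3.14007754e+00, -1.59873585e-04, -2.69186624e+00]), 'force': array([-0.1308116 , -0.26072056,  0.46256465]), 'moment': array([ 0.04530844, -0.05608493,  0.00336724]), 'gripper_force': 0.0, 'width': 0.08741332813145637}
```

View pics/scene0.png

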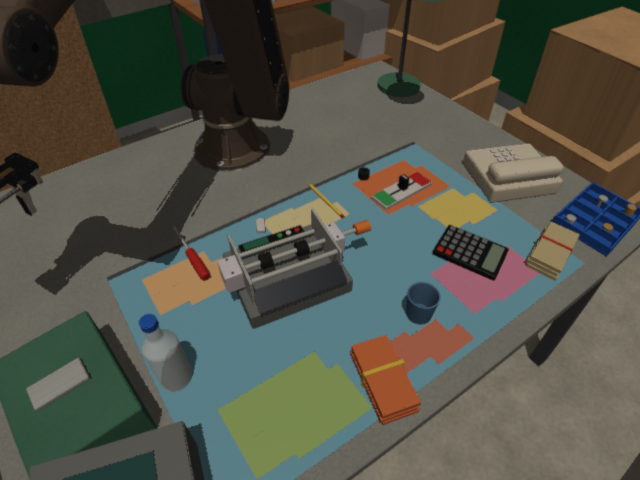

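View pics/side0.png

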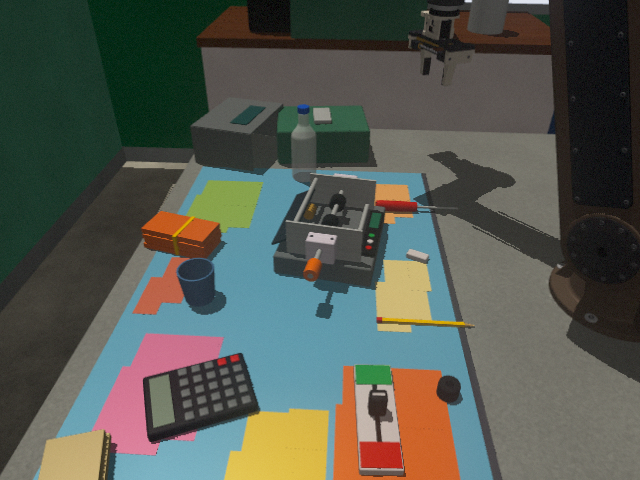

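The scene view shows the orange knob at about (363,227) and the black tab at (404,182). In the side view the knob is at (313,268) and the tab at (378,400), with red at the near end of the board. I'll enlarge these spots.

```bash
python3 - <<'E'
import cv2,numpy as np
s=cv2.imread("pics/scene0.png");d=cv2.imread("pics/side0.png")
def c(i,x,y,w,h):return cv2.resize(i[y:y+h,x:x+w],(400,300),interpolation=cv2.INTER_CUBIC)
cv2.imwrite("pics/crops.png",np.vstack([np.hstack([c(s,210,190,180,135),c(s,360,160,80,60)]),np.hstack([c(d,260,165,160,120),c(d,320,355,160,120)])]))
E
```

```text
(no output)
```

View pics/crops.png

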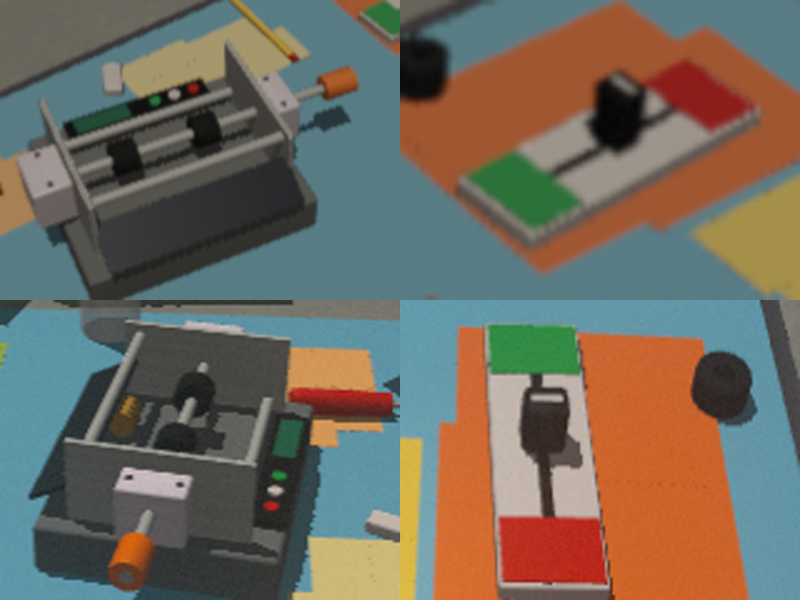

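The crops show the knob at scene ≈(361.7,227.4) and side ≈(312.4,268.6). The plates' top corners, the board corners and the tab top can all be read off too.

```bash
cat > h.py <<'E'
import cv2,numpy as np
from station import arm
def ray(n,px,T=None):
    p=arm.camera_params(n);K=np.array([[p["fx"],0,p["cx"]],[0,p["fy"],p["cy"]],[0,0,1]])
    u=cv2.undistortPoints(np.array(px,float).reshape(-1,1,2),K,p["D"]).reshape(-1,2)
    if T is None:T=p["T"]
    d=np.c_[u,np.ones(len(u))]@T[:3,:3].T
    return T[:3,3],d
def plane(n,px,z,T=None):
    o,d=ray(n,px,T);return o+d*((z-o[2])/d[:,2])[:,None]
def tri(rays):
    A=0;b=0
    for o,d in rays:
        d=d.reshape(3);d=d/np.linalg.norm(d);P=np.eye(3)-np.outer(d,d);A=A+P;b=b+P@o
    x=np.linalg.solve(A,b);return x,[np.linalg.norm(np.cross(x-o,d.reshape(3)/np.linalg.norm(d))) for o,d in rays]
def wristT(s):
    from scipy.spatial.transform import Rotation as R
    M=np.eye(4);M[:3,:3]=R.from_euler("xyz",s["ee_rot"]).as_matrix();M[:3,3]=s["eef_pos"]
    return M@arm.camera_params("wrist")["hand_eye"]
E
python3 - <<'E'
from h import *
np.set_printoptions(precision=4,suppress=True)
def knob(f,x,y,w,h):
    i=cv2.cvtColor(cv2.imread(f),cv2.COLOR_BGR2HSV)[y:y+h,x:x+w]
    m=cv2.inRange(i,(5,150,90),(20,255,255));n,l,st,c=cv2.connectedComponentsWithStats(m)
    k=1+np.argmax(st[1:,4]);print(st[k]);return c[k]+[x,y]
a=knob("pics/scene0.png",340,212,36,30);b=knob("pics/side0.png",295,250,40,40);print(a,b)
k=tri([ray("scene",a),ray("side",b)]);print("knob",k)
S=lambda p:np.array(p)*.4+[260,165-120]
B=lambda p:np.array(p)*.4+[320,355-120]
C=lambda p:np.array(p)*.45+[210,190]
q=plane("side",S([(65,440),(250,462),(130,320),(290,342)]),.12);print("plates side",q)
print("plates scene",plane("scene",C([(42,102),(98,208),(227,45),(287,135)]),.12))
t=plane("side",B([(486,325),(577,325),(607,585),(498,585)]),.014);print("board",t,t.mean(0))
SB=lambda p:(np.array(p)-[400,0])*.2+[360,160]
t=plane("scene",SB([(461,182),(515,152),(585,200),(535,235),(690,60),(757,108)]),.014);print("board scene g,g,g,g,r,r",t)
print("tab",tri([ray("scene",SB([(622,82)])),ray("side",B([(546,397)]))]),plane("scene",SB([(622,82)]),.055),plane("side",B([(546,397)]),.055))
E
```

```text
[ 14   9  17  13 149]
[  8   8  19  23 247]
[362.1946 226.5973] [312.336  267.2186]
knob (array([0.5821, 0.0558, 0.0895]), [np.float64(0.0007000775246870648), np.float64(0.000700077524687098)])
plates side [[ 0.6392 -0.0453  0.12  ]
 [ 0.497  -0.0246  0.12  ]
 [ 0.6026 -0.2444  0.12  ]
 [ 0.4598 -0.2131  0.12  ]]
plates scene [[ 0.4633 -0.2207  0.12  ]
 [ 0.6101 -0.2392  0.12  ]
 [ 0.4987 -0.0261  0.12  ]
 [ 0.635  -0.0496  0.12  ]]
board [[0.2427 0.1933 0.014 ]
 [0.1832 0.1898 0.014 ]
 [0.2245 0.3689 0.014 ]
 [0.2831 0.3721 0.014 ]] [0.2334 0.281  0.014 ]
board scene g,g,g,g,r,r [[0.4493 0.2029 0.014 ]
 [0.4466 0.2436 0.014 ]
 [0.499  0.2489 0.014 ]
 [0.5051 0.2081 0.014 ]
 [0.4411 0.3816 0.014 ]
 [0.4951 0.3826 0.014 ]]
tab (array([0.3423, 0.3334, 0.05  ]), [np.float64(0.09503162473842267), np.float64(0.09503162473842262)]) [[0.4696 0.2952 0.055 ]] [[0.241  0.2802 0.055 ]]
```

The manual's scale: shifts go in cm and turns go in units of 0.2 rad. Converting my numbers, 0.472 m is 47.2, -0.55 m is -55, -0.963 rad is -4.815.

```bash
python3 - <<'E'
from h import *
np.set_printoptions(precision=4,suppress=True)
B=lambda p:(np.array(p)-[400,300])*.4+[320,355]
t=plane("side",B([(486,325),(577,325),(607,585),(498,585)]),.014);print("board",t,t.mean(0))
SB=lambda p:(np.array(p)-[400,0])*.2+[360,160]
print("tab",tri([ray("scene",SB([(622,82)])),ray("side",B([(546,397)]))]),plane("scene",SB([(622,82)]),.055),plane("side",B([(546,397)]),.055))
print("bottle",plane("scene",[(149,323)],.2),plane("side",[(304,109)],.2))
E
python3 -m creep '{"finger_gap": [0.088, 0.088, 0.088, 0.088, 0.088, 0.088, 0.088, 0.088, 0.088, 0.088, 0.088, 0.088, 0.088, 0.088, 0.088, 0.088, 0.088, 0.088, 0.088, 0.088], "sx": [-55, -55, -55, -55, -55, -55, -55, -55, -55, -55, -55, -55, -55, -55, -55, -55, -55, -55, -55, -55], "sy": [47.2, 47.2, 47.2, 47.2, 47.2, 47.2, 47.2, 47.2, 47.2, 47.2, 47.2, 47.2, 47.2, 47.2, 47.2, 47.2, 47.2, 47.2, 47.2, 47.2], "sz": [2, 2, 2, 2, 2, 2, 2, 2, 2, 2, 2, 2, 2, 2, 2, 2, 2, 2, 2, 2], "spin": [-4.815, -4.815, -4.815, -4.815, -4.815, -4.815, -4.815, -4.815, -4.815, -4.815, -4.815, -4.815, -4.815, -4.815, -4.815, -4.815, -4.815, -4.815, -4.815, -4.815]}'
python3 - <<'E'
from h import *
s=arm.get_state();i=arm.grab_frame("wrist")
cv2.imwrite("pics/w1.png",i[:,:,::-1]);np.save("w1.npy",wristT(s));print(s)
E
```

```text
board [[0.5029 0.2089 0.014 ]
 [0.4439 0.2053 0.014 ]
 [0.4387 0.381  0.014 ]
 [0.4967 0.3844 0.014 ]] [0.4705 0.2949 0.014 ]
tab (array([0.4706, 0.2943, 0.0559]), [np.float64(0.0001473457612084781), np.float64(0.00014734576120851582)]) [[0.4696 0.2952 0.055 ]] [[0.4707 0.2937 0.055 ]]
bottle [[ 0.644  -0.4464  0.2   ]] [[ 0.6347 -0.4268  0.2   ]]
t: 1.77
eef_pos: [0.5833, 0.0573, 0.2057]
ee_rot: [3.14, -0.001, -1.727]
force: [-0.1, -0.9, 0.7]
width: 0.0879
gripper_force: 0.0
{'t': 1.7667, 'q': array([ 4.31106836e-01,  2.29253957e-01, -2.18948707e-01, -2.13826028e-04,
       -1.12426744e+00, -5.87243977e-01]), 'qd': array([-0.02992207, -0.02177007, -0.01788936, -0.00052077, -0.00224101,
        0.00644561]), 'joint_efforts': array([  1.14776921, -45.95629334,  28.72722924,   6.76778063,
         0.08638227,  -0.11564895]), 'eef_pos': array([0.58331376, 0.05726569, 0.20568303]), 'ee_rot': array([ 3.14009251e+00, -7.66968492e-04, -1.72702539e+00]), 'force': array([-0.07463618, -0.91925245,  0.68890942]), 'moment': array([-0.04982859,  0.11227839, -0.00343126]), 'gripper_force': 0.0, 'width': 0.08792436524843204}
```

View pics/w1.png

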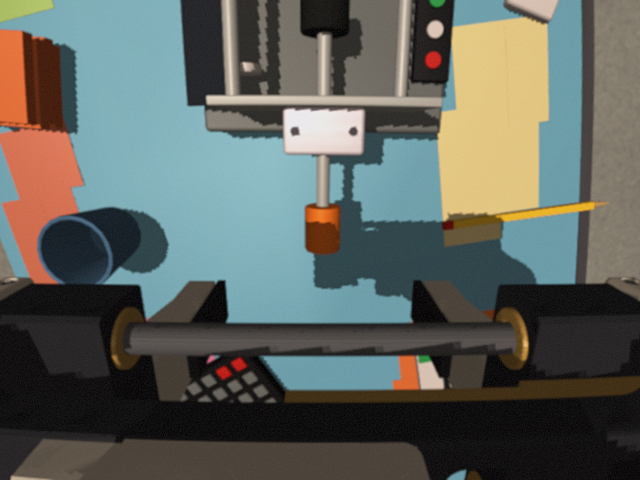

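The wrist view shows the knob centred at about (322,229), the shaft running straight up the image at column 323, and free space around the knob. Now I'll get its position and axis.

```bash
python3 - <<'E'
from h import *
np.set_printoptions(precision=4,suppress=True)
T=np.load("w1.npy");i=cv2.cvtColor(cv2.imread("pics/w1.png"),cv2.COLOR_BGR2HSV)
m=cv2.inRange(i[190:265,295:350],(3,130,60),(22,255,255));n,l,st,c=cv2.connectedComponentsWithStats(m)
k=1+np.argmax(st[1:,4]);print(st[k],c[k]+[295,190]);a=c[k]+[295,190]
print(tri([ray("scene",[362.19,226.6]),ray("side",[312.34,267.2]),ray("wrist",a,T)]),plane("wrist",a,.085,T))
g=cv2.imread("pics/w1.png",0)
P=[]
for r in (45,60,75,170,185,198):
    row=g[r,312:336].astype(float);w=np.clip(row-np.median(row)-10,0,None);  idx=np.where(row>(row.max()+row.min())/2)[0]+312;print(r,idx.min(),idx.max());P.append([(idx.min()+idx.max())/2,r])
p=plane("wrist",P,.085,T);print(p);d=p[-1]-p[0];print("yaw along shaft",np.arctan2(-d[1],-d[0]))
e=plane("wrist",[[322,205],[322,252]],.09,T);print(e)
E
```

```text
[  11   14   34   50 1578] [322.4563 228.5577]
(array([0.5816, 0.0558, 0.0894]), [np.float64(0.0010367607863099812), np.float64(0.0005392209155301288), np.float64(0.0007536700969853462)]) [[0.581  0.0568 0.085 ]]
45 318 328
60 318 328
75 318 328
170 312 335
185 312 335
198 312 335
[[ 0.5603 -0.0741  0.085 ]
 [ 0.5618 -0.0644  0.085 ]
 [ 0.5634 -0.0546  0.085 ]
 [ 0.5732  0.0117  0.085 ]
 [ 0.575   0.023   0.085 ]
 [ 0.5765  0.0329  0.085 ]]
yaw along shaft -1.7205827160081575
[[0.5784 0.0371 0.09  ]
 [0.5841 0.0743 0.09  ]]
```

Scaled: 0.14 m is 14, 0.002 m is 0.2.

```bash
python3 -m creep '{"finger_gap": [0.088, 0.088, 0.088, 0.088, 0.088, 0.088, 0.088], "sx": [0, 0, 0, 0, 0, 0, 0], "sy": [0.2, 0.2, 0.2, 0.2, 0.2, 0.2, 0.2], "sz": [4, 8, 11, 14, 14, 14, 14], "spin": [0, 0, 0, 0, 0, 0, 0]}'
python3 - <<'E'
from h import *
cv2.imwrite("pics/w2.png",arm.grab_frame("wrist")[:,:,::-1]);print(arm.get_state())
E
```

```text
t: 2.4
eef_pos: [0.5826, 0.0562, 0.0684]
ee_rot: [-3.14, 0.0, -1.729]
force: [-0.3, 0.2, 0.8]
width: 0.0875
gripper_force: 0.0
{'t': 2.45, 'q': array([ 4.30712848e-01,  3.59915618e-01, -3.87136072e-01,  7.42891267e-04,
       -8.20525711e-01, -5.89422406e-01]), 'qd': array([ 0.00476171, -0.01024462,  0.00215023, -0.00341804,  0.00432064,
        0.00019654]), 'joint_efforts': array([-1.31691503e-01, -5.03802073e+01,  2.21381807e+01,  5.32112181e+00,
       -5.18238894e-02,  2.04087293e-03]), 'eef_pos': array([0.58296437, 0.05655871, 0.06891271]), 'ee_rot': array([-3.13861401e+00,  1.33617608e-03, -1.72899824e+00]), 'force': array([0.39254686, 0.22139005, 1.15644459]), 'moment': array([ 0.02384851,  0.03617028, -0.00418235]), 'gripper_force': 0.0, 'width': 0.08751263085901284}
```

View pics/w2.png

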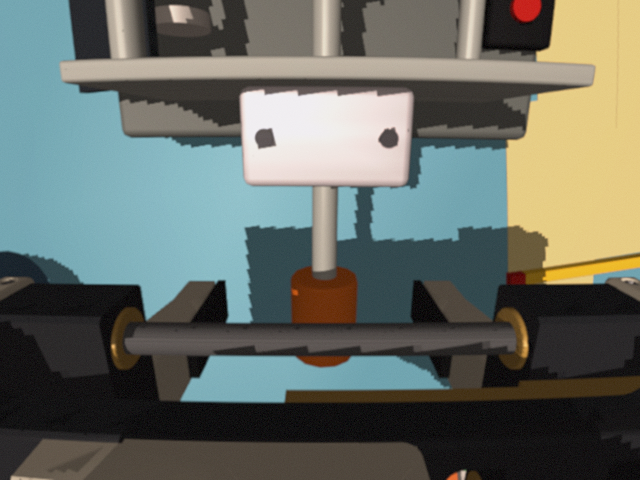

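The knob sits between the open fingers, about 4 px (1.3 mm) right of their centre. I'll correct that and close.

Scaled: 0.002 m is 0.2, 0.0013 m is 0.13.

```bash
python3 -m creep '{"finger_gap": [0.088, 0.04, 0.02, 0.02, 0.02, 0.02, 0.02, 0.02, 0.02, 0.02], "sx": [0, 0, 0, 0, 0, 0, 0, 0, 0, 0], "sy": [0.13, 0.13, 0.13, 0.13, 0.13, 0.13, 0.13, 0.13, 0.13, 0.13], "sz": [0.2, 0.2, 0.2, 0.2, 0.2, 0.2, 0.2, 0.2, 0.2, 0.2], "spin": [0, 0, 0, 0, 0, 0, 0, 0, 0, 0]}' 40
```

```text
t: 3.28
eef_pos: [0.5803, 0.0568, 0.0645]
ee_rot: [3.141, -0.0, -1.729]
force: [0.1, -0.2, -0.5]
width: 0.0335
gripper_force: 0.0
```

Scaled: 0.002 m is 0.2, 0.0013 m is 0.13.

```bash
python3 -m creep '{"finger_gap": [0.02, 0.02, 0.02, 0.02], "sx": [0, 0, 0, 0], "sy": [0.13, 0.13, 0.13, 0.13], "sz": [0.2, 0.2, 0.2, 0.2], "spin": [0, 0, 0, 0]}'; python3 -m creep '{"finger_gap": [0.02, 0.02, 0.02], "sx": [0, 0, 0], "sy": [0, 0, 0], "sz": [0, 0, 0], "spin": [0, 0, 0]}'
```

```text
t: 3.62
eef_pos: [0.5807, 0.0573, 0.0636]
ee_rot: [-3.138, 0.001, -1.728]
force: [4.1, -2.1, 4.5]
width: 0.0271
gripper_force: 40.0
t: 3.87
eef_pos: [0.5807, 0.0573, 0.0636]
ee_rot: [-3.138, 0.001, -1.728]
force: [4.5, -2.2, 6.2]
width: 0.027
gripper_force: 40.0
```

I repeated the shift by mistake, because each command is relative to the last commanded pose. I'll take it back to unload the grip.

```bash
python3 -m creep '{"finger_gap": [0.02, 0.02, 0.02], "sx": [0, 0, 0], "sy": [-0.13, -0.13, -0.13], "sz": [-0.2, -0.2, -0.2], "spin": [0, 0, 0]}'; python3 -m creep '{"finger_gap": [0.02, 0.02, 0.02], "sx": [0, 0, 0], "sy": [0, 0, 0], "sz": [0, 0, 0], "spin": [0, 0, 0]}'
```

```text
t: 4.12
eef_pos: [0.5806, 0.0573, 0.0638]
ee_rot: [-3.141, 0.001, -1.729]
force: [5.5, 0.3, -4.7]
width: 0.0268
gripper_force: 40.0
t: 4.37
eef_pos: [0.5806, 0.0572, 0.0638]
ee_rot: [-3.141, 0.001, -1.729]
force: [5.2, 0.4, -4.7]
width: 0.0271
gripper_force: 40.0
```

```bash
python3 -m creep '{"finger_gap": [0.02, 0.02, 0.02, 0.02], "sx": [0, 0, 0, 0], "sy": [-0.15, -0.15, -0.15, -0.15], "sz": [0.09, 0.09, 0.09, 0.09], "spin": [0, 0, 0, 0]}'
```

```text
t: 4.7
eef_pos: [0.5807, 0.0568, 0.0636]
ee_rot: [3.14, -0.0, -1.729]
force: [-3.2, 2.6, 6.0]
width: 0.0269
gripper_force: 40.0
```

```bash
python3 -m creep '{"finger_gap": [0.02, 0.02, 0.02, 0.02], "sx": [0, 0, 0, 0], "sy": [0.06, 0.06, 0.06, 0.06], "sz": [-0.05, -0.05, -0.05, -0.05], "spin": [0, 0, 0, 0]}'
```

```text
t: 5.03
eef_pos: [0.5806, 0.0568, 0.0637]
ee_rot: [3.141, -0.0, -1.729]
force: [-0.0, 2.9, -1.6]
width: 0.0272
gripper_force: 40.0
```

The side loads are now near zero. Pulling out (tool −x) gently.

```bash
cat > f.py <<'E'
from h import *
s=arm.get_state();u=np.array([.157,.988]);print("axial F %.1f pos %.2fmm"%(s["force"][:2]@u,1e3*s["eef_pos"][:2]@u), s["gripper_force"])
E
python3 f.py; python3 -m creep '{"finger_gap": [0.02, 0.02, 0.02], "sx": [-0.05, -0.1, -0.1], "sy": [0, 0, 0], "sz": [0, 0, 0], "spin": [0, 0, 0]}';python3 f.py; python3 -m creep '{"finger_gap": [0.02, 0.02, 0.02], "sx": [-0.05, -0.05, -0.05], "sy": [0, 0, 0], "sz": [0, 0, 0], "spin": [0, 0, 0]}';python3 f.py
```

```text
axial F 2.9 pos 147.29mm 40.01336753368378
t: 5.28
eef_pos: [0.5807, 0.057, 0.0638]
ee_rot: [3.14, -0.001, -1.729]
force: [-0.2, -3.1, -1.9]
width: 0.0269
gripper_force: 40.0
axial F -3.1 pos 147.49mm 40.01267194747925
t: 5.53
eef_pos: [0.5808, 0.0578, 0.0638]
ee_rot: [3.14, -0.001, -1.729]
force: [-1.4, -3.0, -3.2]
width: 0.0272
gripper_force: 40.0
axial F -3.2 pos 148.30mm 40.01154899597168
```

```bash
for k in 1 2 3; do python3 -m creep '{"finger_gap": [0.02, 0.02, 0.02], "sx": [-0.05, -0.05, -0.05], "sy": [0, 0, 0], "sz": [0, 0, 0], "spin": [0, 0, 0]}' >/dev/null;python3 f.py;done
```

```text
axial F -3.4 pos 149.03mm 40.01275420188904
axial F -2.4 pos 149.64mm 40.01363933086395
axial F -3.3 pos 150.13mm 40.01354098320007
```

```bash
python3 -m creep '{"finger_gap": [0.02, 0.02, 0.02], "sx": [-0.05, -0.05, -0.05], "sy": [0, 0, 0], "sz": [0, 0, 0], "spin": [0, 0, 0]}' >/dev/null;python3 f.py; python3 -m creep '{"finger_gap": [0.02, 0.02, 0.02], "sx": [-0.05, -0.05, -0.05], "sy": [0, 0, 0], "sz": [0, 0, 0], "spin": [0, 0, 0]}' >/dev/null;python3 f.py
```

```text
axial F -4.7 pos 150.37mm 40.01331388950348
axial F -5.0 pos 150.59mm 40.01303315162659
```

```bash
python3 -m creep '{"finger_gap": [0.02, 0.02, 0.02], "sx": [-0.05, -0.05, -0.05], "sy": [0, 0, 0], "sz": [0, 0, 0], "spin": [0, 0, 0]}' >/dev/null;python3 f.py; python3 -m creep '{"finger_gap": [0.02, 0.02, 0.02], "sx": [-0.05, -0.05, -0.05], "sy": [0, 0, 0], "sz": [0, 0, 0], "spin": [0, 0, 0]}' ;python3 f.py
```

```text
axial F -8.3 pos 150.81mm 40.012380480766296
t: 7.28
eef_pos: [0.5813, 0.0604, 0.0638]
ee_rot: [3.14, -0.002, -1.729]
force: [-2.8, -7.9, -7.5]
width: 0.0271
gripper_force: 40.0
axial F -8.2 pos 150.96mm 40.011886954307556
```

Scaled: 0.0004 m is 0.04, -0.0006 m is -0.06.

```bash
python3 -m creep '{"finger_gap": [0.02, 0.02, 0.02, 0.02], "sx": [-0.06, -0.06, -0.06, -0.06], "sy": [0, 0, 0, 0], "sz": [0.04, 0.04, 0.04, 0.04], "spin": [0, 0, 0, 0]}' ;python3 f.py
```

```text
t: 7.62
eef_pos: [0.5813, 0.0607, 0.0638]
ee_rot: [3.14, -0.002, -1.729]
force: [-3.7, -10.4, -3.8]
width: 0.0271
gripper_force: 40.0
axial F -10.8 pos 151.19mm 40.01307785511017
```

Scaled: 0.002 m is 0.2, 0.0014 m is 0.14.

```bash
python3 -m creep '{"finger_gap": [0.02, 0.02, 0.02, 0.02, 0.02, 0.02], "sx": [0, 0, 0, 0, 0, 0], "sy": [0, 0, 0, 0, 0, 0], "sz": [0, 0, 0, 0, 0, 0], "spin": [0, 0, 0, 0, 0, 0]}' >/dev/null;python3 f.py
python3 -m creep '{"finger_gap": [0.02, 0.02, 0.02, 0.02, 0.02, 0.02], "sx": [0, 0, 0, 0, 0, 0], "sy": [0, 0, 0, 0, 0, 0], "sz": [0, 0, 0, 0, 0, 0], "spin": [0, 0, 0, 0, 0, 0]}' >/dev/null;python3 f.py
python3 -m creep '{"finger_gap": [0.02, 0.02, 0.02, 0.02], "sx": [0.07, 0.14, 0.2, 0.2], "sy": [0, 0, 0, 0], "sz": [0, 0, 0, 0], "spin": [0, 0, 0, 0]}';python3 f.py
python3 -m creep '{"finger_gap": [0.02, 0.02, 0.02, 0.02], "sx": [0.07, 0.14, 0.2, 0.2], "sy": [0, 0, 0, 0], "sz": [0, 0, 0, 0], "spin": [0, 0, 0, 0]}';python3 f.py
```

```text
axial F -10.3 pos 151.24mm 40.0129508972168
axial F -10.0 pos 151.21mm 40.013009905815125
t: 8.95
eef_pos: [0.5813, 0.0601, 0.0638]
ee_rot: [3.141, -0.0, -1.729]
force: [-5.2, -3.7, -3.5]
width: 0.0271
gripper_force: 40.0
axial F -4.4 pos 150.60mm 40.01351237297058
t: 9.28
eef_pos: [0.5812, 0.0593, 0.0638]
ee_rot: [3.141, 0.001, -1.729]
force: [-4.3, 2.6, -5.1]
width: 0.027
gripper_force: 40.0
axial F 1.9 pos 149.80mm 40.017099380493164
```

```bash
python3 -m creep '{"finger_gap": [0.02, 0.02, 0.02, 0.02, 0.02], "sx": [0.05, 0.1, 0.15, 0.2, 0.2], "sy": [0.06, 0.06, 0.06, 0.06, 0.06], "sz": [-0.03, -0.03, -0.03, -0.03, -0.03], "spin": [0, 0, 0, 0, 0]}';python3 f.py
python3 -m creep '{"finger_gap": [0.02, 0.02, 0.02], "sx": [0.05, 0.1, 0.1], "sy": [0, 0, 0], "sz": [0, 0, 0], "spin": [0, 0, 0]}';python3 f.py
```

```text
t: 9.7
eef_pos: [0.5807, 0.0567, 0.0639]
ee_rot: [-3.141, 0.0, -1.729]
force: [-1.3, 2.3, -10.8]
width: 0.0274
gripper_force: 40.0
axial F 2.1 pos 147.14mm 40.01562416553497
t: 9.95
eef_pos: [0.5805, 0.0554, 0.064]
ee_rot: [-3.141, 0.0, -1.729]
force: [-0.1, 3.4, -11.3]
width: 0.0272
gripper_force: 40.0
axial F 3.3 pos 145.83mm 40.01342833042145
```

```bash
python3 -m creep '{"finger_gap": [0.02, 0.02, 0.02], "sx": [0.05, 0.1, 0.1], "sy": [0, 0, 0], "sz": [0.08, 0.08, 0.08], "spin": [0, 0, 0]}';python3 f.py
python3 -m creep '{"finger_gap": [0.02, 0.02, 0.02], "sx": [0.05, 0.1, 0.1], "sy": [0, 0, 0], "sz": [0, 0, 0], "spin": [0, 0, 0]}' >/dev/null;python3 f.py
```

```text
t: 10.2
eef_pos: [0.5804, 0.0544, 0.0638]
ee_rot: [-3.141, 0.0, -1.729]
force: [-3.1, 2.7, -4.0]
width: 0.0268
gripper_force: 40.0
axial F 2.2 pos 144.83mm 40.01771092414856
axial F 2.3 pos 143.85mm 40.01834571361542
```

```bash
python3 -m creep '{"finger_gap": [0.02, 0.02, 0.02], "sx": [0.05, 0.1, 0.1], "sy": [0, 0, 0], "sz": [0, 0, 0], "spin": [0, 0, 0]}'>/dev/null;python3 f.py
python3 -m creep '{"finger_gap": [0.02, 0.02, 0.02], "sx": [0.05, 0.05, 0.05], "sy": [0, 0, 0], "sz": [0, 0, 0], "spin": [0, 0, 0]}';python3 f.py
```

```text
axial F 2.5 pos 142.89mm 40.018712282180786
t: 10.95
eef_pos: [0.58, 0.052, 0.0638]
ee_rot: [-3.141, 0.0, -1.729]
force: [-3.3, 3.5, -1.6]
width: 0.0273
gripper_force: 40.0
axial F 2.9 pos 142.39mm 40.01894652843475
```

```bash
python3 -m creep '{"finger_gap": [0.02, 0.02, 0.02], "sx": [0.05, 0.1, 0.1], "sy": [0, 0, 0], "sz": [0, 0, 0], "spin": [0, 0, 0]}'>/dev/null;python3 f.py
python3 -m creep '{"finger_gap": [0.02, 0.02, 0.02], "sx": [0.05, 0.05, 0.05], "sy": [0, 0, 0], "sz": [0, 0, 0], "spin": [0, 0, 0]}';python3 f.py
```

```text
axial F 2.6 pos 141.37mm 40.019052028656006
t: 11.45
eef_pos: [0.5797, 0.0505, 0.0638]
ee_rot: [-3.141, 0.0, -1.729]
force: [-3.6, 2.5, -1.8]
width: 0.0271
gripper_force: 40.0
axial F 1.9 pos 140.90mm 40.01887857913971
```

Scaled: 0.0007 m is 0.07, 0.0005 m is 0.05.

```bash
python3 -m creep '{"finger_gap": [0.02, 0.02, 0.02], "sx": [0.05, 0.07, 0.07], "sy": [0, 0, 0], "sz": [0, 0, 0], "spin": [0, 0, 0]}'>/dev/null;python3 f.py
python3 -m creep '{"finger_gap": [0.02, 0.02, 0.02], "sx": [0.05, 0.05, 0.05], "sy": [0, 0, 0], "sz": [0, 0, 0], "spin": [0, 0, 0]}';python3 f.py
```

```text
axial F 3.2 pos 140.21mm 40.01914858818054
t: 11.95
eef_pos: [0.5795, 0.0493, 0.0638]
ee_rot: [-3.141, 0.0, -1.729]
force: [-4.3, 3.0, -2.1]
width: 0.027
gripper_force: 40.0
axial F 2.3 pos 139.70mm 40.01911282539368
```

```bash
python3 -m creep '{"finger_gap": [0.02, 0.02, 0.02], "sx": [0.05, 0.05, 0.05], "sy": [0, 0, 0], "sz": [0, 0, 0], "spin": [0, 0, 0]}';python3 f.py
```

```text
t: 12.2
eef_pos: [0.5795, 0.0489, 0.0638]
ee_rot: [-3.141, 0.0, -1.729]
force: [-4.4, 3.6, -2.1]
width: 0.0267
gripper_force: 40.0
axial F 2.8 pos 139.30mm 40.01914322376251
```

Scaled: 0.0005 m is 0.05.

```bash
python3 -m creep '{"finger_gap": [0.02, 0.02, 0.02], "sx": [0.05, 0.05, 0.05], "sy": [0, 0, 0], "sz": [0, 0, 0], "spin": [0, 0, 0]}'>/dev/null;python3 f.py;python3 -m creep '{"finger_gap": [0.02, 0.02, 0.02], "sx": [0.05, 0.05, 0.05], "sy": [0, 0, 0], "sz": [0, 0, 0], "spin": [0, 0, 0]}';python3 f.py
```

```text
axial F 4.4 pos 139.02mm 40.01952052116394
t: 12.7
eef_pos: [0.5794, 0.0484, 0.0638]
ee_rot: [-3.141, 0.001, -1.729]
force: [-4.2, 6.2, -1.4]
width: 0.0267
gripper_force: 40.0
axial F 5.4 pos 138.79mm 40.020015835762024
```

Scaled: 0.0005 m is 0.05.

```bash
python3 -m creep '{"finger_gap": [0.02, 0.02, 0.02], "sx": [0.05, 0.05, 0.05], "sy": [0, 0, 0], "sz": [0, 0, 0], "spin": [0, 0, 0]}'>/dev/null;python3 f.py;python3 -m creep '{"finger_gap": [0.02, 0.02, 0.02], "sx": [0.05, 0.05, 0.05], "sy": [0, 0, 0], "sz": [0, 0, 0], "spin": [0, 0, 0]}';python3 f.py
```

```text
axial F 7.6 pos 138.54mm 40.02079725265503
t: 13.2
eef_pos: [0.5794, 0.048, 0.0638]
ee_rot: [-3.141, 0.002, -1.729]
force: [-5.4, 8.4, -2.8]
width: 0.0269
gripper_force: 40.0
axial F 7.5 pos 138.34mm 40.02133905887604
```

The travel points to a float very close to 10 mm, so I need a finer measurement. I'll finish loading this stop, hold, and take pictures to check for grip slip.

```bash
cat > snap.py <<'E'
import sys
from h import *
n=sys.argv[1];F=[];X=[]
W={c:[] for c in("wrist","scene","side")}
for k in range(6):
    for c in W:
        s=arm.get_state();F.append(s["force"][:2]@[.157,.988]);X.append(1e3*s["eef_pos"][:2]@[.157,.988]);W[c].append(arm.grab_frame(c).astype(float))
np.savez(n+".npz",**{c:np.mean(v,0) for c,v in W.items()})
print(n,"F %.2f±%.2f pos %.3f±%.3f"%(np.mean(F),np.std(F),np.mean(X),np.std(X)),arm.get_state()["t"], "noise",np.std(W["wrist"],0).mean())
E
python3 -m creep '{"finger_gap": [0.02, 0.02, 0.02, 0.02, 0.02, 0.02], "sx": [0.04, 0.04, 0.04, 0.04, 0.04, 0.04], "sy": [0, 0, 0, 0, 0, 0], "sz": [0, 0, 0, 0, 0, 0], "spin": [0, 0, 0, 0, 0, 0]}';python3 f.py; python3 snap.py in1
```

```text
t: 13.7
eef_pos: [0.5794, 0.0478, 0.0638]
ee_rot: [-3.14, 0.002, -1.729]
force: [-4.9, 10.3, -3.1]
width: 0.0269
gripper_force: 40.0
axial F 9.4 pos 138.21mm 40.02217233181
in1 F 9.19±0.37 pos 138.183±0.014 14.6 noise 1.5502594220439407
```

```bash
python3 -m creep '{"finger_gap": [0.02, 0.02, 0.02, 0.02, 0.02, 0.02, 0.02, 0.02, 0.02, 0.02, 0.02, 0.02, 0.02, 0.02, 0.02], "sx": [-0.1, -0.2, -0.3, -0.4, -0.5, -0.6, -0.7, -0.8, -0.9, -1, -1.1, -1.2, -1.3, -1.3, -1.3], "sy": [0.08, 0.08, 0.08, 0.08, 0.08, 0.08, 0.08, 0.08, 0.08, 0.08, 0.08, 0.08, 0.08, 0.08, 0.08], "sz": [0, 0, 0, 0, 0, 0, 0, 0, 0, 0, 0, 0, 0, 0, 0], "spin": [0, 0, 0, 0, 0, 0, 0, 0, 0, 0, 0, 0, 0, 0, 0]}';python3 f.py
```

```text
t: 15.85
eef_pos: [0.5811, 0.0597, 0.0637]
ee_rot: [-3.14, 0.001, -1.728]
force: [3.6, -2.7, -1.0]
width: 0.0269
gripper_force: 40.0
axial F -2.1 pos 150.22mm 40.016108751297
```

```bash
python3 -m creep '{"finger_gap": [0.02, 0.02, 0.02, 0.02], "sx": [-0.05, -0.05, -0.05, -0.05], "sy": [0, 0, 0, 0], "sz": [0, 0, 0, 0], "spin": [0, 0, 0, 0]}' >/dev/null;python3 f.py;python3 -m creep '{"finger_gap": [0.02, 0.02, 0.02, 0.02], "sx": [-0.05, -0.05, -0.05, -0.05], "sy": [0, 0, 0, 0], "sz": [0, 0, 0, 0], "spin": [0, 0, 0, 0]}' >/dev/null;python3 f.py
```

```text
axial F -4.8 pos 150.38mm 40.01599431037903
axial F -5.1 pos 150.57mm 40.0154972076416
```

Scaled: -0.0005 m is -0.05.

```bash
python3 -m creep '{"finger_gap": [0.02, 0.02, 0.02, 0.02], "sx": [-0.05, -0.05, -0.05, -0.05], "sy": [0, 0, 0, 0], "sz": [0, 0, 0, 0], "spin": [0, 0, 0, 0]}' ;python3 f.py
```

```text
t: 16.85
eef_pos: [0.5811, 0.0602, 0.0637]
ee_rot: [-3.14, -0.001, -1.728]
force: [4.4, -8.5, 0.2]
width: 0.0273
gripper_force: 40.0
axial F -7.7 pos 150.76mm 40.01514673233032
```

Scaled: -0.0006 m is -0.06, -0.0003 m is -0.03.

```bash
python3 -m creep '{"finger_gap": [0.02, 0.02, 0.02, 0.02, 0.02], "sx": [-0.06, -0.06, -0.06, -0.06, -0.06], "sy": [-0.03, -0.03, -0.03, -0.03, -0.03], "sz": [0, 0, 0, 0, 0], "spin": [0, 0, 0, 0, 0]}' ;python3 f.py; python3 snap.py out2
python3 - <<'E'
from h import *
a=np.load("in1.npz");b=np.load("out2.npz")
cv2.imwrite("pics/cmp.png",cv2.resize(np.vstack([a["wrist"][:,:,::-1],b["wrist"][:,:,::-1]])[:, :],(440,600)))
cv2.imwrite("pics/cmp.png",np.hstack([a["wrist"][0:400,180:460,::-1],b["wrist"][0:400,180:460,::-1]]))
E
```

```text
t: 17.27
eef_pos: [0.5812, 0.0604, 0.0637]
ee_rot: [-3.141, -0.001, -1.729]
force: [3.1, -8.5, 0.9]
width: 0.027
gripper_force: 40.0
axial F -7.9 pos 150.96mm 40.01451015472412
out2 F -8.22±0.49 pos 150.945±0.014 18.1667 noise 1.554874252497698[ WARN:0@0.394] global loadsave.cpp:1063 imwrite_ Unsupported depth image for selected encoder is fallbacked to CV_8U.
```

View pics/cmp.png

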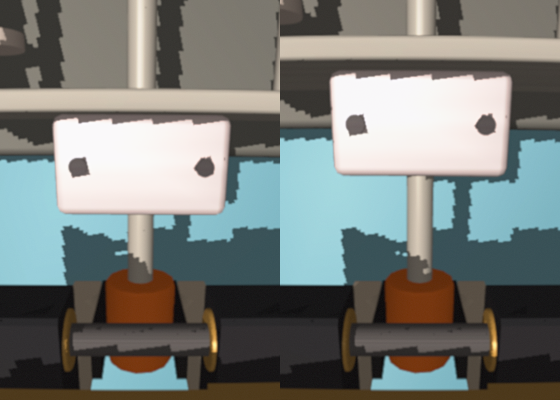

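Both wrist frames, loaded inward (left) and outward (right), show the knob between the pads. The bearing face moves about 38 px while the knob barely shifts. I'll measure that shift at subpixel level.

```bash
cat > m.py <<'E'
import sys
from h import *
A,B=(np.load(f+".npz") for f in sys.argv[1:3])
def edge(I,x0,x1,y0,y1,ch):
    p=I["wrist"][y0:y1,x0:x1,ch].mean(1);g=np.abs(np.diff(p));g[g<.35*g.max()]=0;k=np.argmax(g);j=np.arange(max(0,k-3),min(len(g),k+4));return y0+.5+(g[j]*j).sum()/g[j].sum()
for nm,r in {"knob outer end":(305,335,358,385,2),"knob inner rim L":(292,306,262,290,0),"knob inner R":(332,346,262,290,0)}.items():
    print(nm,[round(edge(I,*r),2) for I in(A,B)])
print("bearing face",edge(A,260,300,195,230,1),edge(B,260,300,155,195,1))
def sub(I,J,x0,x1,y0,y1,ds):
    t=I["wrist"][y0:y1,x0:x1].mean(2).astype(np.float32);s=J["wrist"].mean(2).astype(np.float32)
    M=np.float32([[1,0,x0],[0,1,y0+ds]]);cc,M=cv2.findTransformECC(t,s,M,cv2.MOTION_TRANSLATION,(3,200,1e-7));return M[:,2]-[x0,y0],cc
print("bearing ECC",sub(A,B,240,405,125,212,-38))
for r in [(284,360,276,318),(290,354,360,378)]:print("knob ECC",r,sub(A,B,*r,0))
E
python3 m.py in1 out2
```

```text
knob outer end [np.float64(371.89), np.float64(371.5)]
knob inner rim L [np.float64(270.04), np.float64(269.42)]
knob inner R [np.float64(269.81), np.float64(269.15)]
bearing face 213.4183624148098 174.64401915851192
bearing ECC (array([ -0.52349854, -42.19429779]), 0.9440541533911653)
knob ECC (284, 360, 276, 318) (array([-0.48104858, -0.43637085]), 0.9956606608445647)
knob ECC (290, 354, 360, 378) (array([-0.65951538, -0.37081909]), 0.9992245981769711)
```

```bash
python3 - <<'E'
from h import *
A=np.load("in1.npz");B=np.load("out2.npz")
def T(n,x0,x1,y0,y1,dx,dy):
    # rollers/knob region: translation of shaft patch
    t=A[n][y0:y1,x0:x1].astype(np.float32).mean(2);s=B[n].mean(2).astype(np.float32)
    M=np.float32([[1,0,x0+dx],[0,1,y0+dy]]);cc,M=cv2.findTransformECC(t,s,M,cv2.MOTION_TRANSLATION,(3,300,1e-7));return M[:,2]-[x0,y0],cc
u=np.array([.157,.988,0])
def px(n,X):
    p=arm.camera_params(n);K=np.array([[p["fx"],0,p["cx"]],[0,p["fy"],p["cy"]],[0,0,1]]);W=np.linalg.inv(p["T"])
    return cv2.projectPoints(np.array([X]),cv2.Rodrigues(W[:3,:3])[0],W[:3,3],K,p["D"])[0].ravel()
k=np.array([.5795,.047,.085])
for n,loc in (("scene",-.125),("scene",-.185),("side",-.125),("side",-.185)):
    X=k+u*loc; a=px(n,X);g=px(n,X+u*.01)-a
    # roller: find by dark threshold near predicted point
    for h in(9,12):
        x,y=np.round(a).astype(int)
        try:
            d,cc=T(n,x-h,x+h,y-h,y+h,g[0]*1.1,g[1]*1.1);print(n,loc,a.round(),"shift",d.round(2),"per10mm",g.round(2),"-> mm",round(10*(d@g)/(g@g),2),round(cc,3))
        except cv2.error as e:print(n,loc,"fail")
E
```

```text
scene -0.125 [309. 246.] shift [ 4.97 -1.67] per10mm [ 4.07 -1.42] -> mm 12.16 0.979
scene -0.125 [309. 246.] shift [ 4.86 -1.61] per10mm [ 4.07 -1.42] -> mm 11.88 0.977
scene -0.185 [284. 255.] shift [ 4.62 -1.66] per10mm [ 4.21 -1.47] -> mm 11.0 0.986
scene -0.185 [284. 255.] shift [ 5.04 -1.7 ] per10mm [ 4.21 -1.47] -> mm 11.92 0.99
side -0.125 [327. 228.] shift [-1.54  4.14] per10mm [-1.    2.75] -> mm 15.09 0.998
side -0.125 [327. 228.] shift [-1.61  4.34] per10mm [-1.    2.75] -> mm 15.81 0.998
side -0.185 [333. 213.] shift [-1.14  3.19] per10mm [-0.91  2.51] -> mm 12.7 0.986
side -0.185 [333. 213.] shift [-1.19  3.27] per10mm [-0.91  2.51] -> mm 13.08 0.981
```

All methods agree that the float is above 10 mm: about 10.3 mm by the text's correction, 10.7 mm from first touch, and 10.4 mm from the scene view. The tab goes to red. First I'll push the shaft back in.

Scaled: 0.0125 m is 1.25, 0.012 m is 1.2.

```bash
python3 -m creep '{"finger_gap": [0.02, 0.02, 0.02, 0.02, 0.02, 0.02, 0.02, 0.02, 0.02, 0.02, 0.02, 0.02, 0.02, 0.02, 0.02], "sx": [0.1, 0.2, 0.3, 0.4, 0.5, 0.6, 0.7, 0.8, 0.9, 1, 1.1, 1.2, 1.25, 1.25, 1.25], "sy": [-0.04, -0.04, -0.04, -0.04, -0.04, -0.04, -0.04, -0.04, -0.04, -0.04, -0.04, -0.04, -0.04, -0.04, -0.04], "sz": [0, 0, 0, 0, 0, 0, 0, 0, 0, 0, 0, 0, 0, 0, 0], "spin": [0, 0, 0, 0, 0, 0, 0, 0, 0, 0, 0, 0, 0, 0, 0]}';python3 f.py
```

```text
t: 19.42
eef_pos: [0.5794, 0.0491, 0.0636]
ee_rot: [-3.141, 0.0, -1.729]
force: [-0.7, 2.1, 5.3]
width: 0.0272
gripper_force: 40.0
axial F 1.9 pos 139.45mm 40.01894474029541
```

Scaled: 0.0005 m is 0.05.

```bash
python3 -m creep '{"finger_gap": [0.02, 0.02, 0.02], "sx": [0.05, 0.05, 0.05], "sy": [0, 0, 0], "sz": [0, 0, 0], "spin": [0, 0, 0]}' >/dev/null;python3 f.py;python3 -m creep '{"finger_gap": [0.02, 0.02, 0.02], "sx": [0.05, 0.05, 0.05], "sy": [0, 0, 0], "sz": [0, 0, 0], "spin": [0, 0, 0]}' >/dev/null;python3 f.py;python3 -m creep '{"finger_gap": [0.02, 0.02, 0.02], "sx": [0.05, 0.05, 0.05], "sy": [0, 0, 0], "sz": [0, 0, 0], "spin": [0, 0, 0]}' ;python3 f.py
```

```text
axial F 4.0 pos 139.19mm 40.01915216445923
axial F 5.2 pos 138.96mm 40.01970112323761
t: 20.17
eef_pos: [0.5793, 0.0483, 0.0636]
ee_rot: [-3.141, 0.001, -1.729]
force: [-1.6, 6.4, 6.5]
width: 0.027
gripper_force: 40.0
axial F 6.1 pos 138.71mm 40.02028405666351
```

Scaled: 0.001 m is 0.1, -0.0005 m is -0.05.

```bash
python3 -m creep '{"finger_gap": [0.02, 0.02, 0.02, 0.02], "sx": [0.05, 0.1, 0.1, 0.1], "sy": [0, 0, 0, 0], "sz": [-0.05, -0.05, -0.05, -0.05], "spin": [0, 0, 0, 0]}' >/dev/null;python3 f.py;python3 -m creep '{"finger_gap": [0.02, 0.02, 0.02, 0.02, 0.02, 0.02, 0.02, 0.02, 0.02, 0.02], "sx": [0.03, 0.03, 0.03, 0.03, 0.03, 0.03, 0.03, 0.03, 0.03, 0.03], "sy": [0, 0, 0, 0, 0, 0, 0, 0, 0, 0], "sz": [0, 0, 0, 0, 0, 0, 0, 0, 0, 0], "spin": [0, 0, 0, 0, 0, 0, 0, 0, 0, 0]}';python3 f.py
```

```text
axial F 8.6 pos 138.22mm 40.018508434295654
t: 21.33
eef_pos: [0.5792, 0.0478, 0.0637]
ee_rot: [-3.141, 0.002, -1.729]
force: [-0.2, 10.0, 1.1]
width: 0.027
gripper_force: 40.0
axial F 9.9 pos 138.15mm 40.019341707229614
```

Scaled: -0.0015 m is -0.15, -0.001 m is -0.1.

```bash
python3 -m creep '{"finger_gap": [0.02, 0.02, 0.02, 0.02, 0.02], "sx": [-0.05, -0.1, -0.15, -0.15, -0.15], "sy": [0, 0, 0, 0, 0], "sz": [0, 0, 0, 0, 0], "spin": [0, 0, 0, 0, 0]}' ;python3 f.py
```

```text
t: 21.75
eef_pos: [0.5792, 0.048, 0.0637]
ee_rot: [-3.141, 0.0, -1.729]
force: [1.0, 5.0, 1.7]
width: 0.0274
gripper_force: 40.0
axial F 5.1 pos 138.40mm 40.01635551452637
```

```bash
python3 -m creep '{"finger_gap": [0.02, 0.02, 0.02, 0.02], "sx": [-0.06, -0.12, -0.12, -0.12], "sy": [0, 0, 0, 0], "sz": [0, 0, 0, 0], "spin": [0, 0, 0, 0]}' ;python3 f.py
```

```text
t: 22.08
eef_pos: [0.5793, 0.0486, 0.0637]
ee_rot: [-3.142, -0.0, -1.729]
force: [2.2, 0.6, 1.0]
width: 0.0269
gripper_force: 40.0
axial F 0.9 pos 138.99mm 40.013766288757324
```

```bash
python3 -m creep '{"finger_gap": [0.08, 0.08, 0.08, 0.08, 0.08, 0.08, 0.08, 0.08], "sx": [0, 0, 0, 0, 0, 0, 0, 0], "sy": [0, 0, 0, 0, 0, 0, 0, 0], "sz": [0, 0, 0, 0, 0, 0, 0, 0], "spin": [0, 0, 0, 0, 0, 0, 0, 0]}'
```

```text
t: 22.75
eef_pos: [0.5792, 0.0489, 0.0638]
ee_rot: [3.142, -0.0, -1.729]
force: [-0.3, -0.8, -0.3]
width: 0.075
gripper_force: 0.0
```

The manual's scale: shifts go in cm and turns go in units of 0.2 rad. Converting my numbers, -0.13 m is -13, -0.1 m is -10, -0.191 rad is -0.955.

```bash
python3 -m creep '{"finger_gap": [0.08, 0.08, 0.08, 0.08, 0.06, 0.06, 0.06, 0.06, 0.06, 0.06, 0.06, 0.06, 0.06, 0.06, 0.06], "sx": [0, 0, 0, 0, -22.5, -22.5, -22.5, -22.5, -22.5, -22.5, -22.5, -22.5, -22.5, -22.5, -22.5], "sy": [0, 0, 0, 0, 14.6, 14.6, 14.6, 14.6, 14.6, 14.6, 14.6, 14.6, 14.6, 14.6, 14.6], "sz": [-3, -6, -10, -13, -13, -13, -13, -13, -13, -13, -13, -13, -13, -13, -13], "spin": [0, 0, 0, 0, -0.955, -0.955, -0.955, -0.955, -0.955, -0.955, -0.955, -0.955, -0.955, -0.955, -0.955]}'
python3 - <<'E'
from h import *
s=arm.get_state();np.save("w3.npy",wristT(s));i=arm.grab_frame("wrist")[:,:,::-1];cv2.imwrite("pics/w3.png",i)
cv2.imwrite("pics/s3.png",arm.grab_frame("scene")[:,:,::-1])
E
```

```text
t: 24.0
eef_pos: [0.4707, 0.2932, 0.1937]
ee_rot: [3.141, -0.0, -1.539]
force: [0.1, -0.3, -0.6]
width: 0.06
gripper_force: 0.0
```

View pics/w3.png

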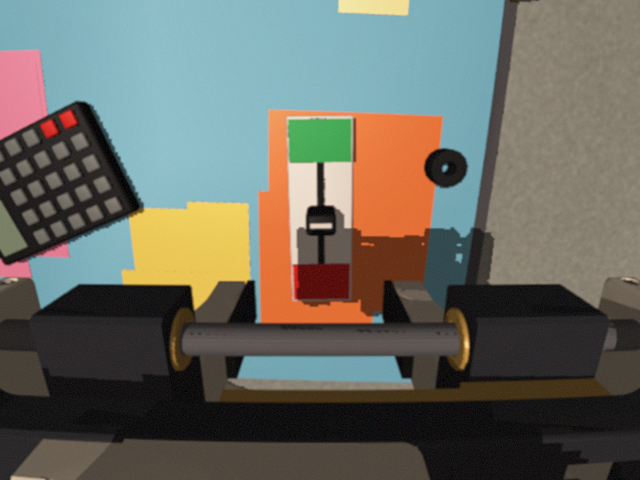

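The wrist view shows the tab at about (321,218), board upright in the image with red at the near end and the slot clear.

```bash
python3 - <<'E'
from h import *
T=np.load("w3.npy")
print(plane("wrist",[(321,215),(321,220),(306,213),(335,213)],.055,T),plane("wrist",[(320.5,118),(323.5,298)],.014,T))
E
python3 -m creep '{"finger_gap": [0.06, 0.06, 0.06, 0.06, 0.06, 0.06, 0.06], "sx": [0, 0, 0, 0, 0, 0, 0], "sy": [0, 0, 0, 0, 0, 0, 0], "sz": [4, 8, 12, 15, 17, 17, 17], "spin": [0, 0, 0, 0, 0, 0, 0]}'
```

```text
[[0.47007193 0.28551863 0.055     ]
 [0.46992777 0.28978452 0.055     ]
 [0.48254791 0.28422016 0.055     ]
 [0.45853781 0.28344548 0.055     ]] [[0.47292476 0.20735225 0.014     ]
 [0.46408638 0.38095861 0.014     ]]
t: 24.68
eef_pos: [0.4705, 0.293, 0.0232]
ee_rot: [3.14, -0.002, -1.539]
force: [0.0, 0.1, 0.8]
width: 0.0599
gripper_force: 0.0
```

```bash
python3 -m creep '{"finger_gap": [0.015, 0.015, 0.015, 0.015, 0.015, 0.015, 0.015, 0.015, 0.015], "sx": [0, 0, 0, 0, 0, 0, 0, 0, 0], "sy": [0, 0, 0, 0, 0, 0, 0, 0, 0], "sz": [0, 0, 0, 0, 0, 0, 0, 0, 0], "spin": [0, 0, 0, 0, 0, 0, 0, 0, 0]}' 15
```

```text
t: 25.43
eef_pos: [0.4696, 0.2938, 0.0243]
ee_rot: [3.141, -0.001, -1.538]
force: [-5.5, -0.9, 7.0]
width: 0.0258
gripper_force: 15.0
```

Scaled: -0.045 m is -4.5, -0.042 m is -4.2.

```bash
python3 -m creep '{"finger_gap": [0.015, 0.015, 0.015, 0.015, 0.015, 0.015, 0.015, 0.015, 0.015, 0.015, 0.015, 0.015], "sx": [-0.4, -0.8, -1.3, -1.8, -2.3, -2.8, -3.3, -3.8, -4.2, -4.5, -4.5, -4.5], "sy": [0, 0, 0, 0, 0, 0, 0, 0, 0, 0, 0, 0], "sz": [0, 0, 0, 0, 0, 0, 0, 0, 0, 0, 0, 0], "spin": [0, 0, 0, 0, 0, 0, 0, 0, 0, 0, 0, 0]}'
```

```text
t: 26.43
eef_pos: [0.4676, 0.339, 0.0243]
ee_rot: [3.14, -0.001, -1.537]
force: [-7.9, 0.2, 8.9]
width: 0.0263
gripper_force: 15.0
```

Scaled: -0.0008 m is -0.08, -0.003 m is -0.3.

```bash
python3 -m creep '{"finger_gap": [0.015, 0.015, 0.015, 0.015], "sx": [-0.1, -0.2, -0.3, -0.3], "sy": [0.1, 0.1, 0.1, 0.1], "sz": [-0.08, -0.08, -0.08, -0.08], "spin": [0, 0, 0, 0]}';python3 -m creep '{"finger_gap": [0.015, 0.015, 0.015], "sx": [-0.1, -0.2, -0.2], "sy": [0, 0, 0], "sz": [0, 0, 0], "spin": [0, 0, 0]}'
```

```text
t: 26.77
eef_pos: [0.4674, 0.3417, 0.0244]
ee_rot: [3.141, -0.001, -1.538]
force: [-2.8, -1.4, -0.1]
width: 0.0261
gripper_force: 15.0
t: 27.02
eef_pos: [0.4674, 0.3438, 0.0244]
ee_rot: [3.141, -0.001, -1.538]
force: [-5.7, -0.9, 0.4]
width: 0.0259
gripper_force: 15.0
```

```bash
python3 -m creep '{"finger_gap": [0.015, 0.015, 0.015], "sx": [-0.1, -0.2, -0.2], "sy": [0.05, 0.05, 0.05], "sz": [0, 0, 0], "spin": [0, 0, 0]}'; python3 -m creep '{"finger_gap": [0.015, 0.015, 0.015], "sx": [-0.1, -0.2, -0.2], "sy": [0, 0, 0], "sz": [0, 0, 0], "spin": [0, 0, 0]}'
```

```text
t: 27.27
eef_pos: [0.4672, 0.3446, 0.0244]
ee_rot: [3.141, -0.002, -1.538]
force: [0.0, -5.5, 1.9]
width: 0.026
gripper_force: 15.0
t: 27.52
eef_pos: [0.4672, 0.3448, 0.0244]
ee_rot: [3.14, -0.005, -1.538]
force: [2.7, -13.6, 4.6]
width: 0.0262
gripper_force: 15.0
```

The tab is on its hard stop: 51 mm of travel, and the force is rising. I'll ease off a little, let go and rise.

Scaled: 0.0018 m is 0.18, 0.001 m is 0.1.

```bash
python3 -m creep '{"finger_gap": [0.015, 0.015, 0.06, 0.06, 0.06, 0.06, 0.06, 0.06, 0.06], "sx": [0.1, 0.18, 0.18, 0.18, 0.18, 0.18, 0.18, 0.18, 0.18], "sy": [0, 0, 0, 0, 0, 0, 0, 0, 0], "sz": [0, 0, 0, 0, 0, 0, 0, 0, 0], "spin": [0, 0, 0, 0, 0, 0, 0, 0, 0]}'; python3 -m creep '{"finger_gap": [0.06, 0.06, 0.06, 0.06, 0.06, 0.06, 0.06, 0.06, 0.06, 0.06], "sx": [0, 0, 0, 0, 0, 0, 0, 0, 0, 0], "sy": [0, 0, 0, 0, -4, -8, -12, -12, -12, -12], "sz": [-3, -6, -10, -14, -17, -19, -20, -20, -20, -20], "spin": [0, 0, 0, 0, 0, 0, 0, 0, 0, 0]}'
python3 - <<'E'
from h import *
cv2.imwrite("pics/end.png",np.hstack([cv2.resize(arm.grab_frame(n)[y:y+200,x:x+200,::-1],(400,400),interpolation=cv2.INTER_CUBIC) for n,x,y in(("scene",270,140),("side",260,230))]))
E
```

```text
t: 28.27
eef_pos: [0.4672, 0.3465, 0.0246]
ee_rot: [-3.141, 0.0, -1.538]
force: [-0.2, 0.3, 0.7]
width: 0.0596
gripper_force: 0.0
t: 29.1
eef_pos: [0.5872, 0.3498, 0.2237]
ee_rot: [3.141, -0.0, -1.539]
force: [-0.9, -0.0, -1.1]
width: 0.0598
gripper_force: 0.0
```

View pics/end.png

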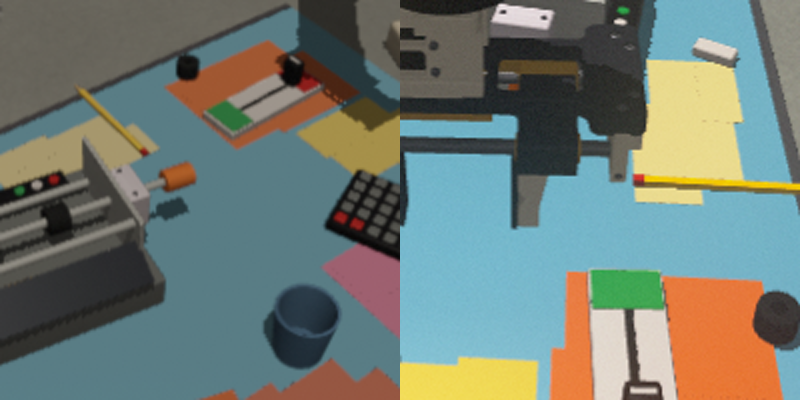

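The tab is at the red end of its slot (left crop, about (293,68)), the knob is pushed in, nothing else has moved, and the gripper is clear.

```bash
python3 -c "
from station import arm
print(arm.job_done())"
```

```text
the job is handed in; nothing more can be done
None
```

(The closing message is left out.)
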